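# Clamp a re-glued bookend with a one-hand bar clamp

## Task

A walnut bookend has come apart: its plinth already lies in the open one-hand bar clamp against the fixed jaw, and its loose upright stands elsewhere on the table. Set the upright down (do not drop it) on the clamp's board at the free end of the plinth, flat against or within a centimetre of that end and lined up with the plinth's sides, then let go of it and pump the clamp's trigger until the moving jaw's pad bears on the upright and closes the joint with light pressure: stop pumping once it bears, several squeezes more would crush it. Finish while holding the trigger squeezed, and leave the whole bookend, cup, saucer and pawns alone.

Things in the scene. Friction and masses are not known exactly. Their poses are not given: they have to be found in the camera images.
- clamp: Black one-hand bar clamp on its side on a fixed plywood board. Origin: on the table under the housing. x: handle to jaws, y: along the bar to the moving jaw, z up. In mm: board x -35..115, y -60..165, top z 12; housing x -26..20, y -34..24, top z 60; bar's middle z 38; jaws x to 84, tops z 53
- handle_grip (a point): Middle of the fixed pistol handle where a hand closes (clamp x -85, y -30, z 38 mm; axes as the clamp). The handle spans clamp x -126..-21, y -40..-20, z 24..52 mm; the trigger lies on its +y side. Below it is bare slate (z = 0)
- trigger (a joint): 0 at rest, 0.18 rad fully squeezed to the handle. At the grip point its return spring gives 4 to 6 N, and clamping adds about 0.4 of the clamping force. A full squeeze draws the bar about 7 mm, a part squeeze in proportion; let go, it springs back and the bar stays
- trigger_grip (a point): Middle of the trigger blade (10 mm thick along y, 24 mm high), clamp x -85, z 38 mm, 99 mm from its pivot (clamp x 14, y 0). Clamp y is +10 mm at rest, -8 mm fully squeezed; width over handle and trigger there is 55 mm at rest, 37 mm squeezed
- bar (a joint): How far the bar has been drawn through the housing from fully open, in m (0 to 0.075); it starts between 0.006 and 0.026 and only grows, it cannot be pushed back open
- pad_face (a point): Centre of the face of the moving jaw's rubber pad (34 mm along x, 30 mm high), which looks along clamp -y; clamp x 60, z 38 mm, y = 186 mm less the bar's travel plus the pad's compression. Axes as the clamp
- pad (a joint): Compression of the moving jaw's thick soft rubber pad in m, 0 when free; stiffness 2.5 N per mm, so 0.002 means 5 N of clamping force; light pressure is 3 to 22 N (0.0012 to 0.0088); it bottoms at 0.011
- plinth_center (a point): Centre of the walnut plinth, 80 x 80 x 44 mm, standing on the clamp's board with one end against the fixed jaw's pad (clamp y = 30 mm); weighs about 0.45 kg. Its y points along the clamp's y: the free end face is 40 mm from this point along +y
- upright_center (a point): Centre of the loose walnut upright, a slab standing on its end: 80 mm along its x, 28 mm thick along its y, 120 mm tall (z), about 0.17 kg; this point is 60 mm above its foot
- bookend: Bystander: the whole bookend of the pair, an L of an 80 x 80 x 44 mm plinth (x, y) and a 28 mm upright 120 mm tall at its +y end (y 26 to 54 mm), loose. Origin underneath; it and the upright stand on opposite sides of the table, which side varies
- cup: Bystander: blue ceramic mug, 76 mm across, 70 mm high, handle at its +y, standing on the saucer. Origin underneath
- saucer: Bystander: white saucer, 130 mm across, 18 mm high. Origin underneath
- pawn0: Bystander: ash pawn, 29 mm across the foot, 49 mm high, standing. Origin underneath
- pawn1: Bystander: ash pawn, 29 mm across the foot, 49 mm high, standing. Origin underneath
- pawn2: Bystander: ash pawn, 29 mm across the foot, 49 mm high, standing. Origin underneath
- pawn3: Bystander: ash pawn, 29 mm across the foot, 49 mm high, standing. Origin underneath
Things that resemble listed ones, but are neither listed nor needed, are in the scene too. Leave any turquoise look-alike of the part that bears upright_center alone. Leave any green look-alike of the part that bears plinth_center alone.

How it is judged:
By the outcome, as a careful person would: the job done as asked, in the order asked, and still so for the second after the job is handed in, while the arm keeps its last pose, push and grip.
It also fails if it takes over 58 s, if anything falls off the work surface, if the arm or the gripper's body presses on something with over 40 N, if the wrist force passes 120 N, or if a joint passes its speed limit or range.

## Robot

A 7-joint arm with a two-finger parallel gripper is mounted at the origin on the work surface. World frame = base frame: x ahead of the robot, y to its left, z up, the work surface at z = 0. Lengths are in m, angles in rad, forces in N, time in s.
With the tool pointing down it reaches from about 0.35 to 0.9 m from the base axis. Payload 19.9 kg.
Tool frame: the origin (TCP) lies midway between the tips of the shut fingers; the grasp point (between the pads) lies 19 mm behind it; y points along the fingers, z is the direction in which the jaws open and shut, and the axes are right-handed (so a half turn about y gives the same grasp; the last joint's range is limited). The gripper opens to 85 mm and grips with 20 to 120 N. Pads are 22 mm wide; open, the fingers measure 114 mm over their backs; the gripper's body (76 mm by 85 mm) begins 54 mm behind the grasp point. The pads swing forward as they close: fully open they stand 13 mm farther back than shut.
Start: joints at [-1.294, 0.417, -0.01, 1.614, 0.005, 1.111, -0.053], TCP at [0.195, 0.594, 0.231] pointing down, gripper open.
Joint ranges: [-2.81, 2.81], [-0.39, 2.02], [-1.27, 1.25], [0.06, 2.57], [-1.19, 4.33], [0.19, 2], [-2.82, 2.82]. Speed limits (rad/s): [1.89, 1.89, 2.39, 2.39, 3.01, 3.01, 3.01].

## Interface

Orientations are given as a unit quaternion [x, y, z, w].
In Python, from cell import ctrl gives the robot as it stands. Calls block until the motion is done:
- ctrl.move_ptp(position, orientation): joint-space move of the TCP to a pose.
- ctrl.move_straight(position, max_speed=0.15, rotation=None, max_force=None): straight line of the TCP; rotation=None keeps the orientation; max_speed is the mean speed in m/s. With max_force (N) it stops when the force on the tool has changed by that much, and returns True; else False.
- ctrl.set_joints(angles): joint-space move.
- ctrl.release() and ctrl.clamp(f_grip=None): open the fingers fully, or close them until they stop; f_grip is the grip in N (None keeps the last).
- ctrl.hold(seconds).
- ctrl.inverse_kinematics(position, orientation): joint angles nearest the present ones, or None.
- ctrl.observe(): the state.
- ctrl.capture(name): name is "scene" or "side" or "wrist"; returns the picture (400x640x3 uint8, blue, green, red); there is no depth.
- ctrl.camera_model(name): a dict with "intrinsics" (3x3 intrinsics, pixels), "T" (4x4, takes a point from camera to world coordinates). Camera axes: x right, y up, looking along -z (the intrinsics and any distortion apply to the point x, -y, -z); pixel columns grow to the right and rows downward; lengths in m; the calibration is good to about 2 mm. A picture is of the moment at which its call begins: read the wrist's pose just before it. camera_model takes no time and is no camera call; for the wrist camera it gives the pose at the moment of the call.
A pose or a line that the arm cannot do raises ctrl.IKError and nothing moves.
- ctrl.job_done(): hands the job in, once; it reports no verdict.
The state is a dict: "t": time; "joints": joint angles; "dq": joint speeds; "tau": joint torques, N m; "eef_pos": TCP position; "ee_rot": TCP orientation; "ft_force": force on the tool from outside, world axes, zero at the start; "moment": the same for the moment, N m; "finger_gap": opening from 0.0 (shut) to 1.0 (fully open).
Only numpy, scipy, OpenCV 4.12 (cv2) and the standard library are available. Lean on these libraries where they do the work, as an engineer would, in place of code of your own. Each camera call takes 0.05 s, during which the arm holds its last target.

## Working session

There is one attempt and no reset: what is moved stays moved. The work goes in short steps, each a Python script; the robot and the scene stay as the last script left them, time stands still between calls to the robot, and variables do not carry over. Pictures are saved under pics/ and viewed, and the job is handed in when it is done.

```bash
ls; mkdir -p pics; python3 - <<'E'
from cell import ctrl
import cv2
for n in ["scene","side","wrist"]:
    m=ctrl.camera_model(n)
    im=ctrl.capture(n); cv2.imwrite(f"pics/{n}0.png",im)
    print(n,m)
o=ctrl.observe();print(o)
E
```

```text
pics
scene {'intrinsics': array([[498.10624683,   0.        , 316.85866564],
       [  0.        , 498.10624683, 197.17953776],
       [  0.        ,   0.        ,   1.        ]]), 'T': array([[-0.66257456, -0.48663189,  0.56937189,  1.26139693],
       [ 0.74883273, -0.41451913,  0.51713   ,  0.65086844],
       [-0.01563641,  0.76900149,  0.63905572,  0.90387429],
       [ 0.        ,  0.        ,  0.        ,  1.        ]])}
side {'intrinsics': array([[420.63921645,   0.        , 314.89295502],
       [  0.        , 420.63921645, 201.77531081],
       [  0.        ,   0.        ,   1.        ]]), 'T': array([[ 0.79096364,  0.39920948, -0.46368989, -0.02741356],
       [-0.61169214,  0.49800248, -0.61467574, -0.73605715],
       [-0.01446567,  0.76982162,  0.63809515,  0.82054778],
       [ 0.        ,  0.        ,  0.        ,  1.        ]])}
wrist {'intrinsics': array([[337.19980828,   0.        , 320.38087579],
       [  0.        , 337.19980828, 197.32204706],
       [  0.        ,   0.        ,   1.        ]]), 'T': array([[ 3.12431406e-01, -9.02307516e-01, -2.97031587e-01,
  
[... 243 characters left out ...]
0000e+00,
         1.00000000e+00]])}
{'t': 0.15, 'joints': array([-1.29448345,  0.41784586, -0.01027704,  1.61399374,  0.00471337,
        1.11071505, -0.05300537]), 'dq': array([ 0.00045556, -0.00192444,  0.00046444, -0.00164017,  0.00174435,
        0.00150311, -0.00041819]), 'tau': array([ 2.13783474e-03, -8.64742970e+01,  6.79457523e-01, -4.35051835e+01,
        1.90985680e-02,  5.74116973e-03, -3.50960170e-05]), 'eef_pos': array([0.19525137, 0.59345329, 0.23081621]), 'ee_rot': array([ 0.69852864, -0.11191412,  0.11187986, -0.69786522]), 'ft_force': array([-0.02653014,  0.56328659,  0.41431714]), 'moment': array([-0.00106912, -0.03166102,  0.00555163]), 'finger_gap': 1.0043136310683605}
```

View pics/scene0.png

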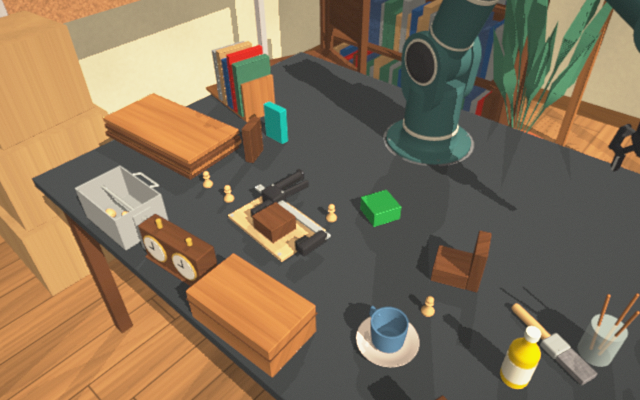

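View pics/side0.png

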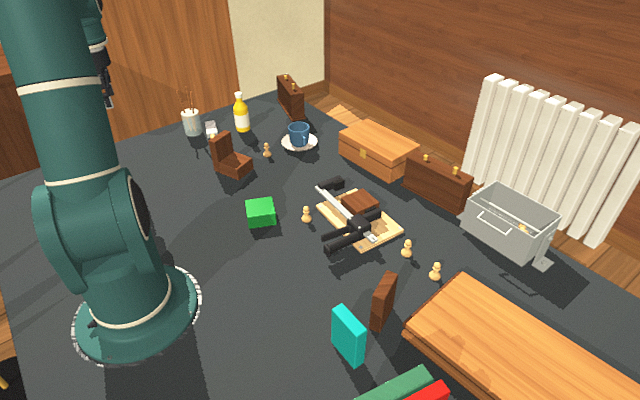

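View pics/wrist0.png

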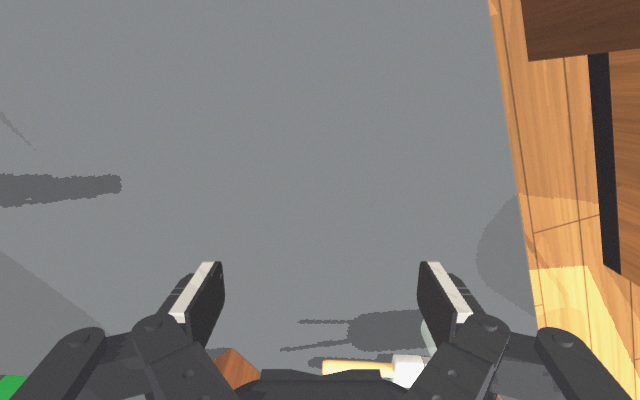

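```bash
python3 - <<'E'
import cv2,numpy as np
a=cv2.imread("pics/scene0.png");b=cv2.imread("pics/side0.png")
cv2.imwrite("pics/c1.png",cv2.resize(a[90:270,190:350],None,fx=3.33,fy=3.33,interpolation=cv2.INTER_CUBIC))
cv2.imwrite("pics/c2.png",cv2.resize(b[165:375,290:450],None,fx=2.85,fy=2.85,interpolation=cv2.INTER_CUBIC))
E
```

```text
(no output)
```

View pics/c1.png

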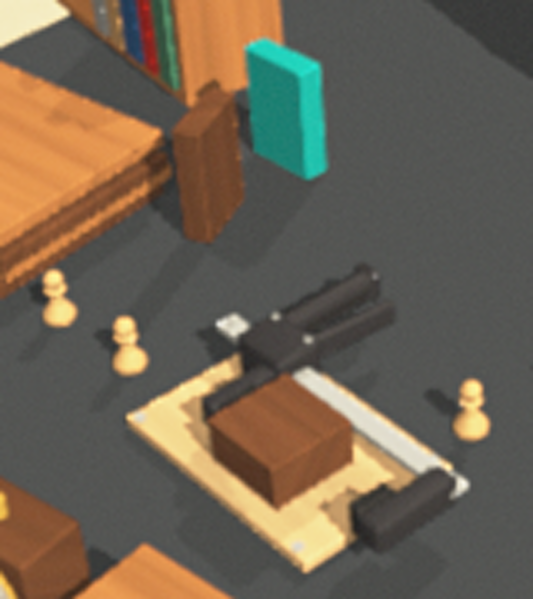

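View pics/c2.png

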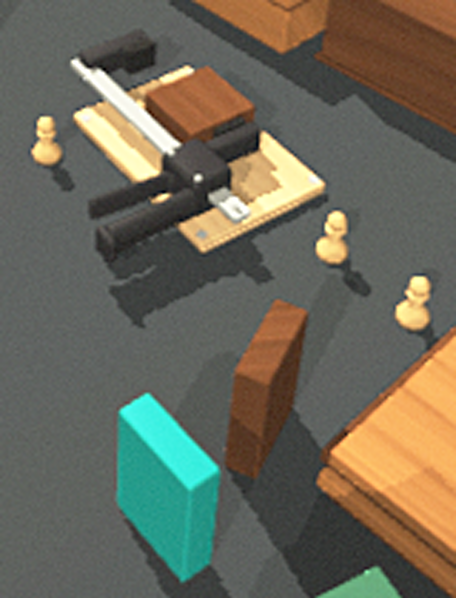

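```bash
cat > h.py <<'E'
import numpy as np,cv2
from cell import ctrl
def ray(m,u,v):
    K=m["intrinsics"];T=m["T"]
    d=np.array([(u-K[0,2])/K[0,0],-(v-K[1,2])/K[1,1],-1.0])
    return T[:3,3],T[:3,:3]@d
def plane(m,u,v,z):
    o,d=ray(m,u,v);return o+d*(z-o[2])/d[2]
def proj(m,p):
    K=m["intrinsics"];T=m["T"];q=T[:3,:3].T@(np.asarray(p)-T[:3,3])
    return np.array([K[0,0]*q[0]/-q[2]+K[0,2],K[1,1]*-q[1]/-q[2]+K[1,2]])
E
python3 - <<'E'
from h import *
np.set_printoptions(precision=4,suppress=True)
s=ctrl.camera_model("scene");d=ctrl.camera_model("side")
c1=lambda x,y:(190+x/3.33,90+y/3.33)
c2=lambda x,y:(290+x/2.85,165+y/2.85)
print("plinth scene");
for p in [(211,424),(287,377),(352,430),(274,463)]:print(plane(s,*c1(*p),.056))
print("plinth side");
for p in [(147,95),(207,68),(255,104),(196,138)]:print(plane(d,*c2(*p),.056))
print("upright scene top")
for p in [(175,127),(208,88),(237,95),(208,133)]:print(plane(s,*c1(*p),.12))
print("upright side top")
for p in [(234,372),(275,300),(306,312),(268,383)]:print(plane(d,*c2(*p),.12))
print("foot scene",plane(s,*c1(207,241),0),plane(s,*c1(182,232),0))
print("board scene")
for p in [(128,418),(305,570),(468,470)]:print(plane(s,*c1(*p),.012))
E
```

```text
plinth scene
[ 0.671  -0.1052  0.056 ]
[ 0.594  -0.1003  0.056 ]
[ 0.6058 -0.0184  0.056 ]
[ 0.6702 -0.0375  0.056 ]
plinth side
[ 0.5975 -0.0353  0.056 ]
[ 0.6746 -0.0404  0.056 ]
[ 0.6721 -0.1134  0.056 ]
[ 0.5916 -0.1148  0.056 ]
upright scene top
[ 0.4659 -0.3639  0.12  ]
[ 0.4007 -0.3912  0.12  ]
[ 0.392  -0.3616  0.12  ]
[ 0.4537 -0.3339  0.12  ]
upright side top
[ 0.3889 -0.3731  0.12  ]
[ 0.4604 -0.3432  0.12  ]
[ 0.4702 -0.3662  0.12  ]
[ 0.4011 -0.3952  0.12  ]
foot scene [ 0.4597 -0.3461 -0.    ] [ 0.4651 -0.3748  0.    ]
board scene
[ 0.6792 -0.201   0.012 ]
[0.7046 0.0251 0.012 ]
[0.5468 0.0472 0.012 ]
```

```bash
cat >> h.py <<'E'
from scipy.spatial.transform import Rotation as Rn
def ori(deg):
    a=np.radians(deg);y=np.array([0,0,-1.]);z=np.array([np.cos(a),np.sin(a),0]);x=np.cross(y,z)
    return Rn.from_matrix(np.c_[x,y,z]).as_quat()
def st(tag=""):
    o=ctrl.observe();print(tag,"t %.2f"%o["t"],"pos",np.round(o["eef_pos"],4),"q",np.round(o["joints"],3),"ft",np.round(o["ft_force"],2),"gap %.3f"%o["finger_gap"]);return o
def snap(n,f):
    m=ctrl.camera_model(n);im=ctrl.capture(n);cv2.imwrite(f"pics/{f}.png",im);np.savez(f"pics/{f}.npz",intrinsics=m["intrinsics"],T=m["T"]);return m,im
def load(f):
    z=np.load(f"pics/{f}.npz");return dict(intrinsics=z["intrinsics"],T=z["T"]),cv2.imread(f"pics/{f}.png")
E
python3 - <<'E'
from h import *
np.set_printoptions(precision=3,suppress=True)
o=st()
print(Rn.from_quat(o["ee_rot"]).as_matrix())
for a in (113,-67,84,-96):
  for p in ([.43,-.366,.3],[.66,-.06,.3],[.61,.01,.15],[.48,-.16,.03]):
    q=ctrl.inverse_kinematics(p,ori(a)); print(a,p,q)
E
```

```text
t 0.15 pos [0.195 0.594 0.231] q [-1.294  0.418 -0.01   1.614  0.005  1.111 -0.053] ft [-0.03  0.56  0.41] gap 1.004
[[ 0.95  -0.     0.313]
 [-0.313 -0.001  0.95 ]
 [ 0.    -1.    -0.001]]
113 [0.43, -0.366, 0.3] [ 1.235  0.326 -0.73   1.664  0.228  1.239  2.428]
113 [0.66, -0.06, 0.3] [-0.339  0.482  0.561  1.442 -0.26   1.291  2.214]
113 [0.61, 0.01, 0.15] [-0.322  0.495  0.338  1.735 -0.195  0.945  2.066]
113 [0.48, -0.16, 0.03] [-0.095  0.548  0.437  2.056 -0.391  0.617  2.58 ]
-67 [0.43, -0.366, 0.3] [-0.171  0.415  1.087  1.708 -0.385  1.254 -0.166]
-67 [0.66, -0.06, 0.3] [-0.497  0.547  0.822  1.448 -0.404  1.322 -0.817]
-67 [0.61, 0.01, 0.15] [-0.598  0.58   0.73   1.744 -0.452  0.992 -0.866]
-67 [0.48, -0.16, 0.03] [-0.465  0.745  0.943  2.067 -0.877  0.796 -0.143]
84 [0.43, -0.366, 0.3] [ 0.808  0.258 -0.191  1.678  0.052  1.21   2.071]
84 [0.66, -0.06, 0.3] [-0.385  0.497  0.634  1.444 -0.298  1.297  1.737]
84 [0.61, 0.01, 0.15] [-0.378  0.505  0.414  1.737 -0.242  0.95   1.598]
84 [0.48, -0.16, 0.03] [-0.122  0.555  0.471  2.057 -0.422  0.623  2.102]
-96 [0.43, -0.366, 0.3] [-0.171  0.415  1.087  1.708 -0.385  1.254 -0.672]
-96 [0.66, -0.06, 0.3] [-0.529  0.567  0.883  1.449 -0.442  1.332 -1.295]
-96 [0.61, 0.01, 0.15] [-0.616  0.59   0.758  1.745 -0.472  0.999 -1.355]
-96 [0.48, -0.16, 0.03] [-0.463  0.743  0.94   2.067 -0.873  0.794 -0.652]
```

```bash
python3 - <<'E'
from h import *
ctrl.move_ptp([.384,-.386,.28],ori(-67)); st()
snap("wrist","w1")
E
```

```text
t 3.63 pos [ 0.3845 -0.3856  0.2799] q [-0.119  0.385  1.087  1.783 -0.365  1.197 -0.093] ft [-0.38  0.12 -0.53] gap 1.003
```

View pics/w1.png

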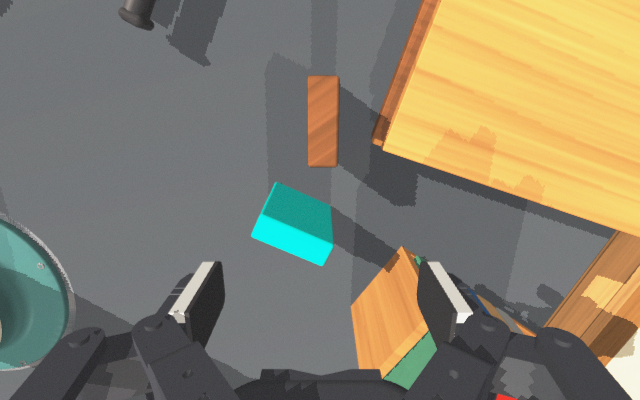

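```bash
python3 - <<'E'
from h import *
np.set_printoptions(precision=4,suppress=True)
m,im=load("w1")
hsv=cv2.cvtColor(im,cv2.COLOR_BGR2HSV)
roi=np.zeros(im.shape[:2],np.uint8);roi[60:180,290:360]=255
mask=cv2.inRange(hsv,(5,80,80),(20,255,255))&roi
cs=max(cv2.findContours(mask,0,1)[0],key=cv2.contourArea)
r=cv2.minAreaRect(cs);print(r)
P=np.array([plane(m,*p,.12) for p in cv2.boxPoints(r)]);print(P);print("c",P.mean(0))
for i in range(4):
  e=P[(i+1)%4]-P[i];print(np.linalg.norm(e),np.degrees(np.arctan2(e[1],e[0])))
# box corner triangulate
s=ctrl.camera_model("scene")
o1,d1=ray(m,384,150);o2,d2=ray(s,239,131)
A=np.c_[d1,-d2];t=np.linalg.lstsq(A,o2-o1,rcond=None)[0];print("box corner",o1+d1*t[0],o2+d2*t[1])
for z in (.04,.06,.08): print(z,plane(m,384,150,z),plane(m,428,20,z))
E
```

```text
((323.0, 120.5), (91.0, 32.0), 90.0)
[[ 0.4634 -0.3391  0.12  ]
 [ 0.474  -0.364   0.12  ]
 [ 0.4022 -0.3961  0.12  ]
 [ 0.3906 -0.369   0.12  ]]
c [ 0.4326 -0.3671  0.12  ]
0.027074964672700375 -66.9313180385343
0.07866680273381109 -155.9387374111398
0.029411408819049776 113.0906118424876
0.07867228153323393 22.359531931536107
box corner [ 0.426  -0.4424  0.059 ] [ 0.4224 -0.4393  0.0586]
0.04 [ 0.4243 -0.447   0.04  ] [ 0.5615 -0.4288  0.04  ]
0.06 [ 0.4261 -0.4422  0.06  ] [ 0.5562 -0.4249  0.06  ]
0.08 [ 0.428  -0.4373  0.08  ] [ 0.5509 -0.4209  0.08  ]
```

```bash
python3 - <<'E'
from h import *
c=np.array([.4326,-.3671]); o=ori(-67.1)
ctrl.move_ptp([*c,.17],o); 
print(ctrl.move_straight([*c,.078],max_speed=.12,max_force=8)); st("down")
ctrl.clamp(f_grip=40); st("grip")
ctrl.move_straight([*c,.24],max_speed=.2); st("lift")
ctrl.move_ptp([.57,-.03,.28],ori(-94)); st("view")
snap("wrist","w2")
E
```

```text
False
down t 5.16 pos [ 0.4328 -0.3675  0.0787] q [ 0.024  0.672  0.841  1.897 -0.652  0.87   0.028] ft [-0.05 -0.52  0.47] gap 0.999
grip t 5.72 pos [ 0.4328 -0.3672  0.0783] q [ 0.024  0.673  0.84   1.897 -0.653  0.87   0.029] ft [ 0.18 -0.82  4.67] gap 0.318
lift t 6.67 pos [ 0.4323 -0.3666  0.2389] q [-0.121  0.477  1.027  1.776 -0.445  1.145 -0.124] ft [ 0.05  0.3  -1.94] gap 0.320
view t 8.04 pos [ 0.5697 -0.0313  0.2798] q [-0.853  0.504  1.177  1.721 -0.489  1.251 -1.201] ft [ 0.93 -0.34 -2.3 ] gap 0.324
```

View pics/w2.png

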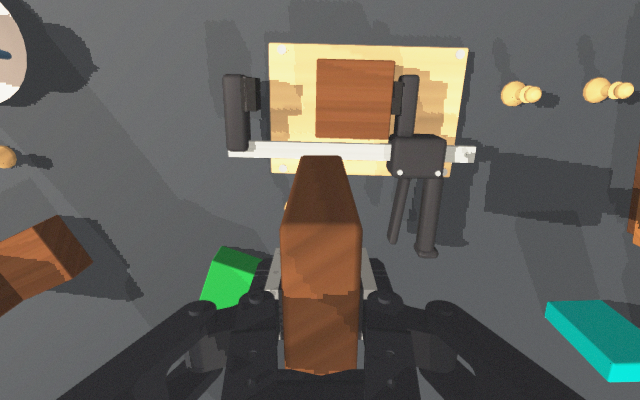

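```bash
python3 - <<'E'
from h import *
np.set_printoptions(precision=4,suppress=True)
m,im=load("w2")
hsv=cv2.cvtColor(im,cv2.COLOR_BGR2HSV)
for p in [(355,100),(318,100),(392,100),(300,100),(355,62),(355,135)]:print(p,hsv[p[1],p[0]])
roi=np.zeros(im.shape[:2],np.uint8);roi[50:150,300:400]=255
mask=cv2.inRange(hsv,(3,90,50),(16,255,160))&roi
cs=max(cv2.findContours(mask,0,1)[0],key=cv2.contourArea)
r=cv2.minAreaRect(cs);print(r,cv2.contourArea(cs))
ap=cv2.approxPolyDP(cs,6,True)[:,0];print(ap)
for q in (cv2.boxPoints(r),ap):
  P=np.array([plane(m,*p,.056) for p in q]);print(P,"c",P.mean(0))
  for i in range(len(P)):
    e=P[(i+1)%len(P)]-P[i];print(np.linalg.norm(e),np.degrees(np.arctan2(e[1],e[0])))
v=im[30:190,200:500].copy();cv2.drawContours(v,[ap-[200,30]],-1,(0,255,0),1)
cv2.imwrite("pics/v2.png",cv2.resize(v,None,fx=2.6,fy=2.6,interpolation=cv2.INTER_CUBIC))
print("board corners z.012",[plane(m,*p,.012)[:2] for p in [(269,42),(467,48),(449,176),(271,173)]])
E
```

```text
(355, 100) [ 11 156 176]
(318, 100) [ 11 159 172]
(392, 100) [ 9 28 64]
(300, 100) [ 19 112 233]
(355, 62) [ 11 161 173]
(355, 135) [ 12 161 165]
((380.2241516113281, 99.18966674804688), (25.60280418395996, 78.570068359375), 3.3664605617523193) 108.5
[[380  60]
 [394  62]
 [390 107]
 [376 110]
 [389 111]
 [389 122]
 [366 123]
 [387 125]
 [387 137]
 [379 138]
 [388 139]
 [395  65]]
[[ 0.5946 -0.0806  0.056 ]
 [ 0.6732 -0.0876  0.056 ]
 [ 0.6699 -0.1133  0.056 ]
 [ 0.5911 -0.1082  0.056 ]] c [ 0.6322 -0.0974  0.056 ]
0.07885523505503325 -5.067767323912711
0.0259525588995087 -97.18675688313945
0.07905189139576418 176.29937194547102
0.02784398846384343 82.59862748777317
[[ 0.6717 -0.0979  0.056 ]
 [ 0.6688 -0.112   0.056 ]
 [ 0.6249 -0.1077  0.056 ]
 [ 0.6229 -0.0929  0.056 ]
 [ 0.6209 -0.1066  0.056 ]
 [ 0.6095 -0.1065  0.056 ]
 [ 0.6102 -0.082   0.056 ]
 [ 0.6065 -0.1043  0.056 ]
 [ 0.5937 -0.1042  0.056 ]
 [ 0.5932 -0.0956  0.056 ]
 [ 0.5914 -0.1053  0.056 ]
 [ 0.6659 -0.113   0.056 ]] c [ 0.6233 -0.1023  0.056 ]
0.014402131293565648 -101.57109338574233
0.044105140660077966 174.38169613884943
0.014909190196809623 97.80618588150638
0.013836056809074312 -98.31584093839659
0.011431774850987876 179.5858938009187
0.02454069711578075 88.3871007884059
0.02267526047762382 -99.38262346568082
0.01280465290211895 179.47971657987557
0.00867045061770587 93.0817017049122
0.009880534696625252 -100.33366791803903
0.07488539913137351 -5.901118236196461
0.016189073791800433 69.00746977801515
board corners z.012 [array([0.7016, 0.0179]), array([ 0.6798, -0.2026]), array([ 0.5324, -0.1897]), array([0.5521, 0.0332])]
```

View pics/v2.png

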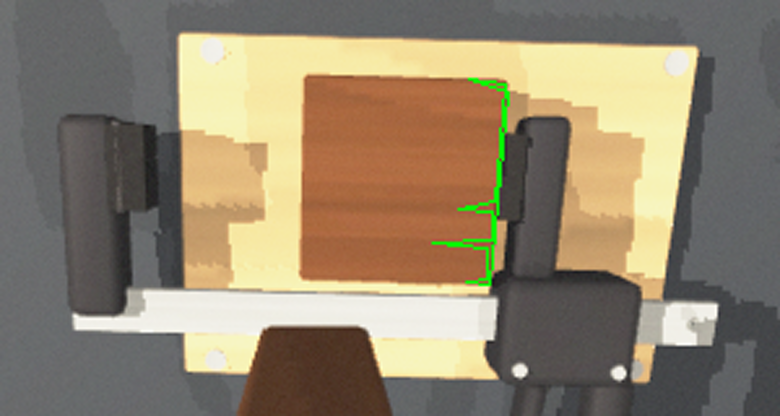

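```bash
python3 - <<'E'
from h import *
np.set_printoptions(precision=4,suppress=True)
m,im=load("w2")
hsv=cv2.cvtColor(im,cv2.COLOR_BGR2HSV)
roi=np.zeros(im.shape[:2],np.uint8);roi[50:142,305:400]=255
mask=cv2.inRange(hsv,(5,135,90),(16,255,210))&roi
mask=cv2.morphologyEx(mask,cv2.MORPH_OPEN,np.ones((5,5)))
cs=max(cv2.findContours(mask,0,1)[0],key=cv2.contourArea)
P=np.array([plane(m,*p,.056)[:2]*1000 for p in cs[:,0].astype(float)],np.float32)
r=cv2.minAreaRect(P);print(r,cv2.contourArea(cs))
# line fits per side
th=np.radians(-5.4);X=np.array([np.cos(th),np.sin(th)]);Y=np.array([-X[1],X[0]])
a=P@X;b=P@Y
for nm,u,w in (("x",a,b),("y",b,a)):
  w0=(w.min()+w.max())/2
  for sg,e in (("lo",u.min()),("hi",u.max())):
    k=(abs(u-e)<5)&(abs(w-w0)<33)
    f=np.polyfit(w[k],u[k],1);print(nm,sg,"pos %.1f slope deg %.2f n %d"%(np.polyval(f,w0),np.degrees(np.arctan(f[0])),k.sum()))
bc=np.mean([plane(m,*p,.012)[:2] for p in [(269,42),(467,48),(449,176),(271,173)]],0)*1000
print("board centre in clampaxes",bc@X,bc@Y)
for q in [(259,80),(258,112)]:
  for z in (.053,.038):
    p=plane(m,*q,z)[:2]*1000;print("pad",q,z,p@X,p@Y)
for q in [(200+155/2.6,30+128/2.6),(200+157/2.6,30+205/2.6)]:
  p=plane(m,*q,.053)[:2]*1000;print("padface",p@X,p@Y)
  p=plane(m,*q,.023)[:2]*1000;print("padface z.023",p@X,p@Y)
E
```

```text
((634.7537231445312, -69.5846176147461), (79.2325210571289, 79.14582061767578), 84.53540802001953) 5803.5
x lo pos 599.4 slope deg 0.08 n 60
x hi pos 677.6 slope deg 0.11 n 66
y lo pos -48.6 slope deg -0.12 n 65
y hi pos 29.5 slope deg 0.11 n 65
board centre in clampaxes 621.7575059817192 -26.905512300338042
pad (259, 80) 0.053 656.027073949842 89.25179175374726
pad (259, 80) 0.038 656.2015004721691 91.85005486825943
pad (258, 112) 0.053 623.7031501359846 91.41132405296517
pad (258, 112) 0.038 622.5681251743334 94.09707044426621
padface 656.7959721640432 88.58839295538151
padface z.023 657.2071217858955 93.73117023078301
padface 627.0285740208292 88.75994002598374
padface z.023 625.0279518604398 93.91661614407933
```

```bash
cat >> h.py <<'E'
th=np.radians(-5.4);X=np.array([np.cos(th),np.sin(th)]);Y=np.array([-X[1],X[0]])
def W(x,y): return (x*X+y*Y)/1000   # clamp-axes mm -> world
O=np.array([581.6,-79.5])
def C(x,y): return W(O[0]+x,O[1]+y)  # clamp frame mm -> world
E
python3 - <<'E'
from h import *
p=W(638.5,47.5);print(p)
ctrl.move_ptp([*p,.16],ori(-95.4)); st("above")
ctrl.move_straight([*p,.098],max_speed=.12); st("near")
r=ctrl.move_straight([*p,.087],max_speed=.02,max_force=5); print(r);st("touch")
snap("wrist","w3");snap("scene","s3");snap("side","d3")
E
python3 - <<'E'
import cv2,numpy as np
import sys;sys.path.insert(0,'.')
a=cv2.imread("pics/s3.png")[130:270,210:350];b=cv2.imread("pics/d3.png")[130:270,300:440]
cv2.imwrite("pics/v3.png",cv2.resize(np.hstack([a,b]),None,fx=2.85,fy=2.85,interpolation=cv2.INTER_CUBIC))
E
```

```text
[ 0.64013646 -0.01279896]
above t 8.71 pos [ 0.64   -0.0144  0.1612] q [-0.687  0.735  0.998  1.661 -0.672  1.127 -1.169] ft [-0.05  0.38 -0.98] gap 0.324
near t 9.38 pos [ 0.6404 -0.013   0.0987] q [-0.652  0.802  0.934  1.699 -0.738  1.032 -1.126] ft [ 0.49  0.48 -1.73] gap 0.324
True
touch t 9.82 pos [ 0.6404 -0.0129  0.0902] q [-0.647  0.811  0.925  1.703 -0.748  1.02  -1.12 ] ft [-0.27  0.48  5.44] gap 0.322
```

View pics/w3.png

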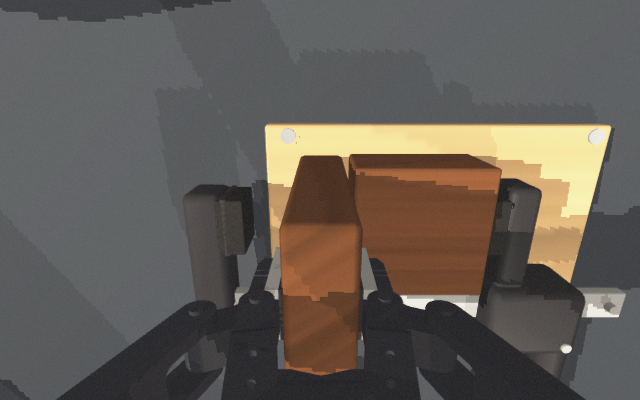

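View pics/v3.png

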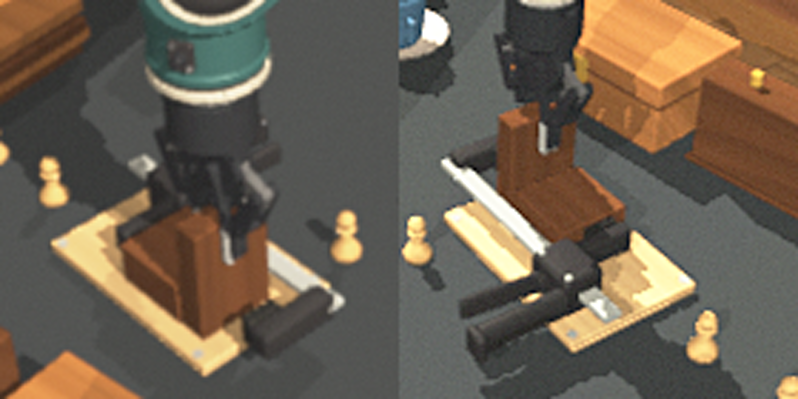

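```bash
python3 - <<'E'
from h import *
np.set_printoptions(precision=4,suppress=True)
ctrl.release(); st("rel")
p=W(638.5,47.5)
ctrl.move_straight([*p,.20],max_speed=.25); st("up")
ctrl.move_ptp([*W(565,10),.25],ori(-95.4)); st("view")
snap("wrist","w4")
s=ctrl.camera_model("scene");d=ctrl.camera_model("side")
print("pawn",plane(s,331,219,.01),plane(d,306,219,.01))
print("handle", C(-85,-21.5))
E
```

```text
rel t 10.57 pos [ 0.6398 -0.0126  0.0896] q [-0.647  0.812  0.925  1.703 -0.748  1.02  -1.12 ] ft [ 0.02 -0.24 -1.42] gap 1.005
up t 11.16 pos [ 0.6401 -0.0126  0.2004] q [-0.706  0.696  1.032  1.627 -0.635  1.19  -1.195] ft [ 0.63 -0.11  0.03] gap 1.001
view t 11.63 pos [ 0.563  -0.0428  0.2497] q [-0.821  0.519  1.152  1.772 -0.511  1.191 -1.184] ft [ 1.32  0.69 -0.05] gap 0.998
pawn [0.5087 0.0166 0.01  ] [ 0.4941 -0.0007  0.01  ]
handle [ 0.4849 -0.1473]
```

View pics/w4.png

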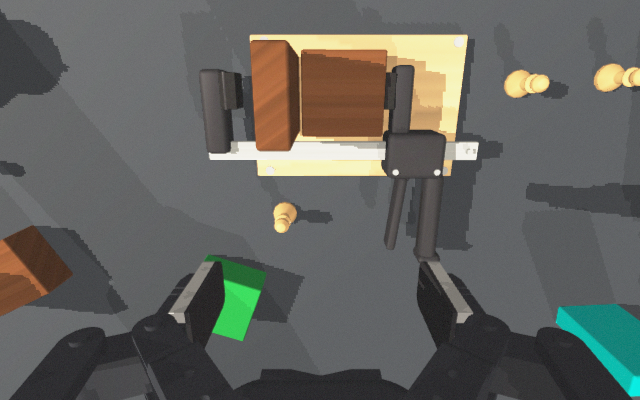

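```bash
python3 - <<'E'
from h import *
np.set_printoptions(precision=1,suppress=True)
m,im=load("w4")
def cl(u,v,z): return plane(m,u,v,z)[:2]*1000@np.c_[X,Y]-O
big=cv2.resize(im[20:270,190:480],None,fx=2.75,fy=2.3,interpolation=cv2.INTER_CUBIC)
def dot(x,y,z,c):
    u,v=proj(m,[*C(x,y),z]); cv2.circle(big,(int((u-190+.5)*2.75),int((v-20+.5)*2.3)),2,c,-1)
for y in (-40,-20,5,15): dot(-85,y,.05,(0,0,255))
for x in (43,77):
  for yy in (168,173): dot(x,yy,.053,(255,0,255) if yy==168 else (0,255,0)); 
for x in (20,84): dot(x,30,.053,(0,255,255))
for y in (-34,24): dot(-26,y,.06,(255,255,0)); dot(20,y,.06,(255,255,0))
cv2.imwrite("pics/v4.png",big)
E
```

```text
(no output)
```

View pics/v4.png

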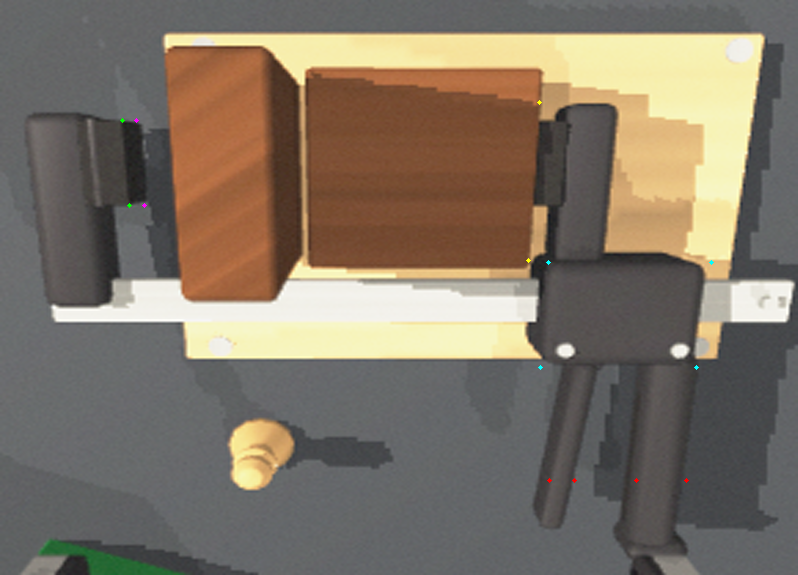

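```bash
python3 - <<'E'
from h import *
p=C(-85,-20.5)
ctrl.move_ptp([*p,.14],ori(-95.4)); st("above")
print(ctrl.move_straight([*p,.020],max_speed=.12,max_force=8)); st("down")
snap("wrist","w5a")
ctrl.clamp(f_grip=30); st("squeezed")
snap("wrist","w5b")
E
python3 - <<'E'
import cv2,numpy as np
a=cv2.imread("pics/w5a.png");b=cv2.imread("pics/w5b.png")
cv2.imwrite("pics/v5.png",cv2.resize(np.vstack([a[:300],b[:300]]),None,fx=1,fy=1))
E
```

```text
above t 12.40 pos [ 0.4855 -0.1462  0.1398] q [-0.594  0.541  1.061  2.012 -0.591  0.935 -0.888] ft [0.47 1.1  0.26] gap 1.000
False
down t 13.55 pos [ 0.4853 -0.1464  0.0205] q [-0.422  0.708  0.837  2.065 -0.808  0.731 -0.726] ft [-0.02  0.35  0.23] gap 0.999
squeezed t 14.12 pos [ 0.4851 -0.1485  0.021 ] q [-0.421  0.708  0.839  2.065 -0.807  0.73  -0.725] ft [ -5.55 -10.86  15.49] gap 0.435
```

View pics/v5.png

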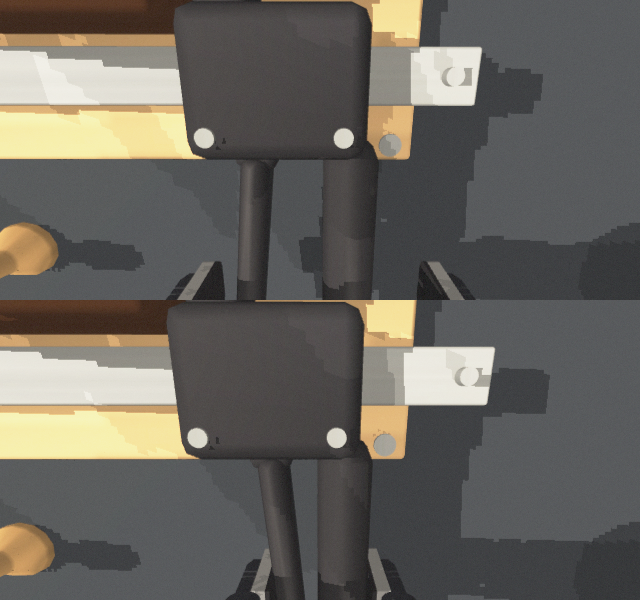

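```bash
cat >> h.py <<'E'
def tail(m,im):
    hsv=cv2.cvtColor(im,cv2.COLOR_BGR2HSV);v=[]
    # bar tail: bright, unsaturated run ending at dark slate; rows from projected bar
    r0=int(proj(m,[*C(0,-75),.046])[1])
    for r in range(r0-12,r0+13,2):
        row=(hsv[r,:,2]>165)&(hsv[r,:,1]<60);row[:380]=False
        k=np.flatnonzero(row)
        if len(k): v.append((plane(m,k.max()+.5,r,.046)[:2]*1000)@Y-O[1])
    return np.median(v),len(v)
E
python3 - <<'E'
from h import *
for f in("w5a","w5b"):
    m,im=load(f);print(f,tail(m,im))
p=C(-85,-22.8)
ctrl.release();st("rel")
m,im=snap("wrist","w6a");print(tail(m,im))
ctrl.move_straight([*p,.021],max_speed=.1)
ctrl.clamp(f_grip=30);st("sq2");m,im=snap("wrist","w6b");print(tail(m,im))
snap("scene","s6")
E
```

```text
w5a (np.float64(-71.53662984259319), 13)
w5b (np.float64(-78.08983328513301), 13)
rel t 14.70 pos [ 0.485  -0.1465  0.02  ] q [-0.422  0.709  0.836  2.066 -0.809  0.731 -0.726] ft [-0.34  0.36 -0.44] gap 1.001
(np.float64(-78.052815681093), 13)
sq2 t 15.52 pos [ 0.485  -0.1485  0.0213] q [-0.418  0.707  0.838  2.064 -0.807  0.733 -0.723] ft [-1.91  1.73  9.65] gap 0.429
(np.float64(-84.99728654066874), 13)
```

```bash
python3 - <<'E'
from h import *
p=C(-85,-22.8)
for i in (3,4):
    ctrl.release()
    ctrl.clamp(f_grip=30);st("sq%d"%i);m,im=snap("wrist","w7_%d"%i);print(tail(m,im))
ctrl.release()
ctrl.move_straight([*p,.16],max_speed=.2)
ctrl.move_ptp([*W(570,60),.25],ori(-95.4)); st("view")
snap("wrist","w8");snap("scene","s8")
E
python3 - <<'E'
from h import *
m,im=load("w8")
cv2.imwrite("pics/v8.png",cv2.resize(im[20:220,200:500],None,fx=2.6,fy=2.6,interpolation=cv2.INTER_CUBIC))
E
```

```text
sq3 t 16.67 pos [ 0.485  -0.1485  0.0213] q [-0.418  0.707  0.838  2.064 -0.807  0.733 -0.723] ft [-2.4   2.84  9.7 ] gap 0.432
(np.float64(-91.6848367335185), 13)
sq4 t 17.77 pos [ 0.4849 -0.1485  0.0213] q [-0.418  0.707  0.838  2.064 -0.807  0.734 -0.723] ft [-1.46  3.1   8.88] gap 0.429
(np.float64(-98.34408912798844), 13)
view t 20.01 pos [0.5726 0.0055 0.2491] q [-0.888  0.535  1.14   1.752 -0.519  1.198 -1.269] ft [-0.56 -0.99 -0.53] gap 0.999
```

View pics/v8.png

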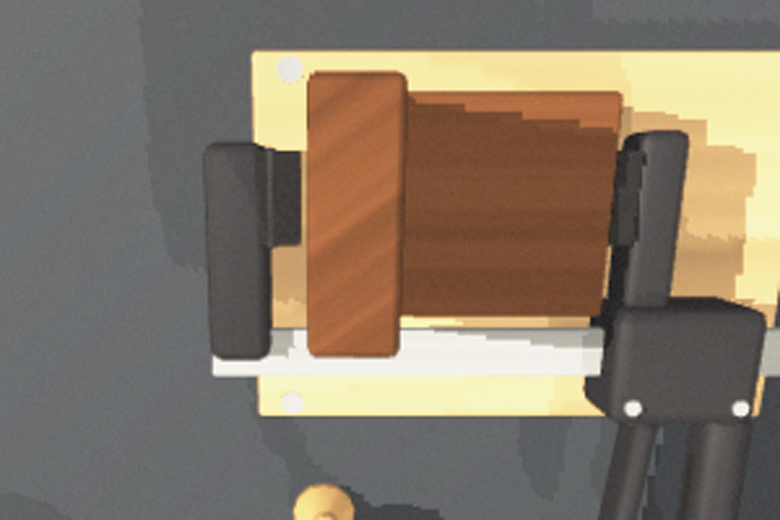

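```bash
python3 - <<'E'
from h import *
np.set_printoptions(precision=1,suppress=True)
m,im=load("w8")
g=im.astype(int)
for r in (85,92,97,102,107): print(r,[tuple(g[r,c]) for c in range(309,323)])
def cl(u,v,z): return plane(m,u,v,z)[:2]*1000@np.c_[X,Y]-O
f=lambda x,y:(200+x/2.6,20+y/2.6)
for r in (150,245):print("pad",cl(*f(300,r),.053),cl(*f(300,r),.023))
print("upright top corners",[cl(*f(*q),.132) for q in [(307,73),(407,73),(398,356),(307,356)]])
print("plinth right edge",[cl(*f(*q),.056) for q in [(622,93),(603,315)]])
print("cam",m["T"][:2,3]*1000@np.c_[X,Y]-O)
E
```

```text
85 [(np.int64(59), np.int64(62), np.int64(64)), (np.int64(59), np.int64(60), np.int64(67)), (np.int64(62), np.int64(62), np.int64(64)), (np.int64(56), np.int64(59), np.int64(63)), (np.int64(56), np.int64(59), np.int64(63)), (np.int64(53), np.int64(59), np.int64(60)), (np.int64(44), np.int64(68), np.int64(82)), (np.int64(109), np.int64(160), np.int64(199)), (np.int64(103), np.int64(154), np.int64(196)), (np.int64(66), np.int64(104), np.int64(154)), (np.int64(64), np.int64(104), np.int64(169)), (np.int64(65), np.int64(106), np.int64(170)), (np.int64(63), np.int64(105), np.int64(170)), (np.int64(63), np.int64(104), np.int64(167))]
92 [(np.int64(56), np.int64(61), np.int64(66)), (np.int64(61), np.int64(63), np.int64(67)), (np.int64(60), np.int64(67), np.int64(67)), (np.int64(61), np.int64(61), np.int64(64)), (np.int64(57), np.int64(62), np.int64(63)), (np.int64(54), np.int64(58), np.int64(59)), (np.int64(53), np.int64(73), np.int64(89)), (np.int64(113), np.int64(165), np.int64(210)), (np.int64(110), np.int64(161), np.int64(205)), (np.int64(72), np.int64(112), np.int64(165)), (np.int64(69
[... 1637 characters left out ...]
1), np.int64(62), np.int64(66)), (np.int64(59), np.int64(60), np.int64(64)), (np.int64(54), np.int64(69), np.int64(87)), (np.int64(105), np.int64(158), np.int64(200)), (np.int64(104), np.int64(156), np.int64(197)), (np.int64(68), np.int64(110), np.int64(165)), (np.int64(73), np.int64(114), np.int64(188)), (np.int64(69), np.int64(111), np.int64(180)), (np.int64(69), np.int64(108), np.int64(178)), (np.int64(67), np.int64(108), np.int64(175))]
pad [ 76.8 144.6] [ 77.4 145. ]
pad [ 43.  144.8] [ 40.7 145.2]
upright top corners [array([ 95. , 141.4]), array([ 95. , 114.1]), array([ 16.7, 114.3]), array([ 16.7, 141.7])]
plinth right edge [array([95.7, 30.2]), array([17.1, 28.8])]
cam [ 69.7 139.7]
```

```bash
python3 - <<'E'
from h import *
p=C(-85,-22.8)
ctrl.move_ptp([*p,.14],ori(-95.4))
print(ctrl.move_straight([*p,.021],max_speed=.12,max_force=8)); st("down")
m,im=snap("wrist","w9a");print(tail(m,im))
q=C(-85,-22.8-13)
print(ctrl.move_straight([*q,.021],max_speed=.04,max_force=25));st("push")
m,im=snap("wrist","w9b");t=tail(m,im)[0];print(t)
d=max(0,min(6,(t+102.8)*18/7));print("more",d)
if d>0.7:
    q=C(-85,-22.8-13-d); print(ctrl.move_straight([*q,.021],max_speed=.04,max_force=25));st("push2")
    m,im=snap("wrist","w9c");print(tail(m,im))
ctrl.move_straight([*p,.021],max_speed=.08);st("back")
m,im=snap("wrist","w9d");print(tail(m,im))
E
```

```text
False
down t 22.10 pos [ 0.4851 -0.1487  0.0215] q [-0.415  0.704  0.833  2.064 -0.801  0.73  -0.728] ft [-0.34 -0.99  0.04] gap 0.999
(np.float64(-98.2620185736975), 13)
False
push t 22.62 pos [ 0.4832 -0.1615  0.0211] q [-0.386  0.708  0.83   2.058 -0.8    0.734 -0.704] ft [-2.04  5.76  3.05] gap 0.998
-101.11010336169349
more 4.3454484985024475
False
push2 t 22.93 pos [ 0.4828 -0.1655  0.021 ] q [-0.376  0.709  0.829  2.055 -0.8    0.736 -0.697] ft [-1.59  7.32  1.21] gap 0.999
(np.float64(-102.50609340990925), 13)
back t 23.35 pos [ 0.4849 -0.1486  0.0211] q [-0.415  0.705  0.832  2.064 -0.801  0.73  -0.727] ft [ 0.35 -0.28 -0.14] gap 1.000
(np.float64(-102.01377650534477), 13)
```

```bash
python3 - <<'E'
from h import *
np.set_printoptions(precision=1,suppress=True)
p=C(-85,-22.8)
ctrl.move_straight([*p,.16],max_speed=.2)
ctrl.move_ptp([*W(570,45),.25],ori(-95.4)); st("view")
snap("wrist","w10")
m,im=load("w10")
cv2.imwrite("pics/v10.png",cv2.resize(im[20:220,200:500],None,fx=2.6,fy=2.6,interpolation=cv2.INTER_CUBIC))
E
```

```text
view t 25.02 pos [ 0.6 -0.   0.2] q [-0.9  0.5  1.1  1.8 -0.5  1.2 -1.2] ft [-0.1 -0.5 -0.1] gap 1.003
```

View pics/v10.png

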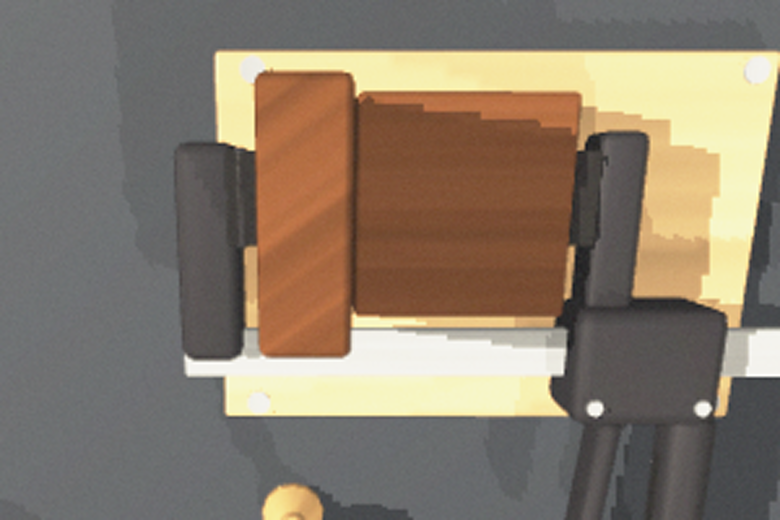

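```bash
python3 - <<'E'
from h import *
np.set_printoptions(precision=1,suppress=True)
m,im=load("w10")
def cl(u,v,z): return plane(m,u,v,z)[:2]*1000@np.c_[X,Y]-O
f=lambda x,y:(200+x/2.6,20+y/2.6)
print("upright top corners",[cl(*f(*q),.132) for q in [(256,73),(354,73),(350,356),(258,356)]])
print("upright bottom right, plinth left",[cl(*f(*q),.056) for q in [(355,200),(358,95),(355,310),(356,200)]])
print("plinth right edge",[cl(*f(*q),.056) for q in [(581,93),(563,315)]])
print("jaw",[cl(*f(*q),.053) for q in [(236,150),(244,355)]])
m8,_=load("w8")
print("jaw8",[plane(m8,*f(*q),.053)[:2]*1000@np.c_[X,Y]-O for q in [(265,150),(270,350)]])
E
```

```text
upright top corners [array([ 95. , 140.6]), array([ 95. , 113.9]), array([ 16.7, 113.9]), array([ 16.7, 141.6])]
upright bottom right, plinth left [array([ 59.4, 109.7]), array([ 95.2, 109.1]), array([ 19.1, 109.1]), array([ 59.4, 109.3])]
plinth right edge [array([95.8, 30. ]), array([17.1, 29.3])]
jaw [array([ 76.8, 153.2]), array([  1. , 152.2])]
jaw8 [array([ 76.8, 157.4]), array([  3. , 156.7])]
```

```bash
python3 - <<'E'
from h import *
p=C(-85,-22.8)
ctrl.move_ptp([*p,.14],ori(-95.4))
print(ctrl.move_straight([*p,.021],max_speed=.12,max_force=8)); st("down")
m,im=snap("wrist","w11a");print(tail(m,im))
ctrl.clamp(f_grip=30);st("sq");ctrl.hold(.5);st("held")
m,im=snap("wrist","w11b");print(tail(m,im))
snap("scene","s11");snap("side","d11")
a=cv2.imread("pics/s11.png")[130:270,210:350];b=cv2.imread("pics/d11.png")[130:270,300:440]
cv2.imwrite("pics/v11.png",cv2.resize(np.hstack([a,b]),None,fx=2.85,fy=2.85,interpolation=cv2.INTER_CUBIC))
E
```

```text
False
down t 27.02 pos [ 0.4851 -0.1487  0.0215] q [-0.412  0.702  0.829  2.064 -0.797  0.728 -0.731] ft [ 0.27 -0.15  0.26] gap 0.996
(np.float64(-102.00879373088688), 13)
sq t 27.58 pos [ 0.4852 -0.1485  0.0217] q [-0.412  0.702  0.829  2.064 -0.797  0.729 -0.731] ft [-3.76  0.97 11.64] gap 0.433
held t 28.08 pos [ 0.4852 -0.1485  0.0217] q [-0.412  0.702  0.829  2.064 -0.797  0.729 -0.731] ft [-2.53  1.95 11.54] gap 0.431
(np.float64(-108.61700145436009), 13)
```

View pics/v11.png

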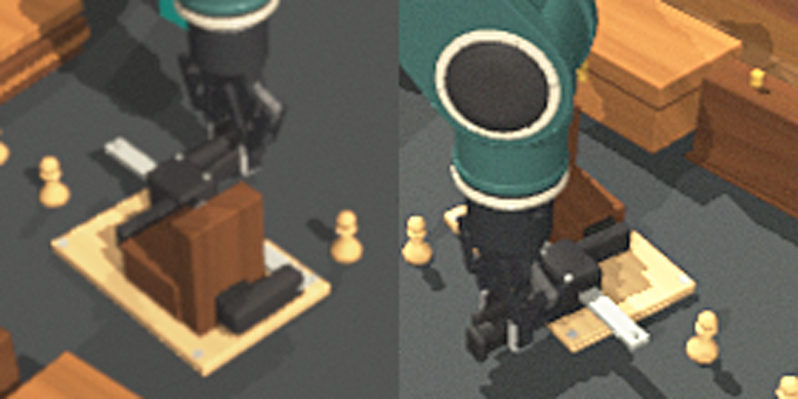

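View pics/w11b.png

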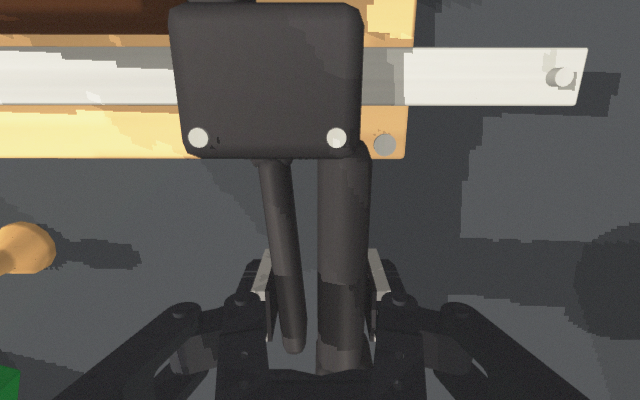

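```bash
python3 - <<'E'
from h import *
np.set_printoptions(precision=2,suppress=True)
s,a=load("s8");_,b=load("s11")
ga=cv2.cvtColor(a,cv2.COLOR_BGR2GRAY).astype(np.float32);gb=cv2.cvtColor(b,cv2.COLOR_BGR2GRAY).astype(np.float32)
def up(z): 
    q0=proj(s,[*C(60,141.4),z]);q1=proj(s,[*C(60,137.4),z]);return q0,q1-q0
print("upright 4mm expected px",up(.1));print("jaw tip exp for -10.6mm",proj(s,[*C(84,145),.05]),proj(s,[*C(84,134.4),.05])-proj(s,[*C(84,145),.05]))
def ecc(x0,y0,x1,y1,init):
    Wp=np.eye(2,3,dtype=np.float32);Wp[:,2]=init
    cc,Wp=cv2.findTransformECC(ga,gb,Wp,cv2.MOTION_TRANSLATION,(3,200,1e-5),cv2.UMat(cv2.rectangle(np.zeros(ga.shape,np.uint8),(x0,y0),(x1,y1),255,-1)).get(),3)
    return cc,Wp[:,2]
pts=[proj(s,[*C(x,141.4),z]) for x in(20,100) for z in(.06,.132)];print(np.array(pts))
P=np.array(pts);x0,y0=P.min(0).astype(int)-2;x1,y1=P.max(0).astype(int)+2
print("upright",ecc(x0,y0,x1,y1,(-1,-1)))
print("static board corner",ecc(270,245,290,262,(0,0)))
J=np.array([proj(s,[*C(x,y),z]) for x in(10,84) for y in (158,172) for z in(.025,.053)]);x0,y0=J.min(0).astype(int);x1,y1=J.max(0).astype(int);print(J.min(0),J.max(0))
print("jaw",ecc(x0,y0,x1,y1,(-4,-3)))
E
```

```text
upright 4mm expected px (array([289.81, 217.39]), array([-1.08, -0.8 ]))
jaw tip exp for -10.6mm [284.36 237.87] [-2.79 -2.18]
[[302.73 221.81]
 [301.72 199.8 ]
 [278.12 237.38]
 [276.1  215.2 ]]
upright (0.8881589550660811, array([-1.23, -0.41], dtype=float32))
static board corner (0.9848587667097216, array([-0.13, -0.28], dtype=float32))
[287.75 225.22] [314.24 250.76]
jaw (0.49592599451368025, array([-0.94, -2.31], dtype=float32))
```

```bash
python3 - <<'E'
from h import *
st("before");ctrl.job_done();print("handed in")
E
```

```text
before t 28.23 pos [ 0.4852 -0.1485  0.0217] q [-0.412  0.702  0.829  2.064 -0.797  0.729 -0.731] ft [-2.32  1.3  11.52] gap 0.432
the job is handed in; nothing more can be done
handed in
```

I set the walnut upright on the clamp's board at the plinth's free end, about 3.5 mm short of it and lined up with its sides, and let go. I then pumped the trigger: four full squeezes, one part squeeze pushed by the arm, and a final full squeeze. I handed the job in at 28.2 s, still holding the trigger with a 30 N grip, and left the turquoise and green look-alikes alone.

**Last checks:**
- **Trigger:** the finger gap of 0.43 (about 37 mm) matches a fully squeezed trigger. The bar's tail moved 6.6 mm on the final squeeze.
- **Joint:** the scene camera shows the upright moved about 3.7 mm, which matches the gap that was left.
- **Pressure:** I estimate the pad is compressed about 3.6–3.9 mm, or 9–10 N, inside the 3–22 N range. This comes from image measurements, since the pad can't be read directly.

**Failed or off:**
- **Jaw tracking:** the image check on the jaw's own movement was too poor to use (correlation 0.50).
- **First squeeze:** it was slightly off-centre, with about 11 N sideways on the wrist. I shifted the grip about 2 mm before continuing.

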